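# Fill the slack between the tins in the topping rail

## Task

The two lidded steel tins in the low topping rail have an open gap between them. Find the wooden filler block that fits that gap snugly and put it in, upright and lengthwise along the gap, all the way down to the counter. The blocks that are too thin or too thick must be left, or put back, standing upright on the counter.

Things in the scene. Friction and masses are not known exactly. Their poses are not given: they have to be found in the camera images.
- rail: Sizes in mm. Fixed low steel frame, 148 (x) x 229 (y) x 28 high, no floor, round two fixed steel tins, each 136 x 90 x 60 high plus a 10 high knob mid-lid. Between the tins: a gap 41 wide (y), 140 long (x), its ends closed by the frame walls. Top edges slope: it widens from 41 at 44 above the counter to 57 at 60. Origin on the counter at the gap's centre; x along the gap, y across, z up.
- block_thin: Sizes in mm. Loose beech filler block standing upright: body 70 long x 20 thick x 70 high and, centred on top, a grip 34 long x 20 thick x 45 high (115 high overall, about 0.09 kg). Origin: centre of its underside; x along its length, y across its thickness, z up. The thinnest of three.
- block_mid: Sizes in mm. Loose beech filler block standing upright: body 70 long x 34 thick x 70 high and, centred on top, a grip 34 long x 34 thick x 45 high (115 high overall, about 0.15 kg). Origin: centre of its underside; x along its length, y across its thickness, z up. The middle one of three.
- block_thick: Sizes in mm. Loose beech filler block standing upright: body 70 long x 48 thick x 70 high and, centred on top, a grip 34 long x 48 thick x 45 high (115 high overall, about 0.21 kg). Origin: centre of its underside; x along its length, y across its thickness, z up. The thickest of three.
Things that resemble listed ones, but are neither listed nor needed, are in the scene too. Leave any green look-alike of the block_thick alone.

How it is judged:
By the outcome, as a careful person would: the job done as asked, in the order asked, and still so for the second after the job is handed in, with the robot touching nothing.
It also fails if it takes over 38 s, if anything falls off the work surface, if the arm or the gripper's body presses on something with over 40 N, if the wrist force passes 120 N, or if a joint passes its speed limit or range.

## Robot

A 7-joint arm with a two-finger parallel gripper is mounted at the origin on the work surface. World frame = base frame: x ahead of the robot, y to its left, z up, the work surface at z = 0. Lengths are in m, angles in rad, forces in N, time in s.
With the tool pointing down it reaches from about 0.35 to 0.9 m from the base axis. Payload 8.1 kg.
Tool frame: the origin (TCP) lies at the very end of the fingers, on their centre line; the grasp point (between the pads) lies 19 mm behind it; z points along the fingers, y is the direction in which the jaws open and shut (so a half turn about z gives the same grasp; the last joint's range is limited). The gripper opens to 85 mm and grips with 20 to 120 N. Pads are 22 mm wide; open, the fingers measure 114 mm over their backs; the gripper's body (76 mm by 85 mm) begins 54 mm behind the grasp point. The pads swing forward as they close: fully open they stand 13 mm farther back than shut.
Start: joints at [-1.335, 0.434, 0.025, 1.573, -0.012, 1.134, -0.075], TCP at [0.208, 0.589, 0.231] pointing down, gripper open.
Joint ranges: [-2.62, 2.62], [-0.44, 2.09], [-1.27, 1.32], [0.08, 2.57], [-1.32, 4.46], [0.12, 2], [-2.74, 2.74]. Speed limits (rad/s): [2.22, 2.22, 3.01, 3.01, 3.14, 3.14, 3.14].

## Interface

Orientations are given as a unit quaternion [x, y, z, w].
In Python, from workcell import manip, claw, solver, optics, order, get_time, get_q, get_joint_vel, get_joint_efforts, get_eef_pos, get_orientation, get_force, get_ft_torque, get_grip_width gives the robot as it stands. Calls block until the motion is done:
- manip.move_ptp(position, orientation): joint-space move of the TCP to a pose.
- manip.move_linear(position, feed=0.15, orientation=None, until_force=None): straight line of the TCP; orientation=None keeps the orientation; feed is the mean speed in m/s. With until_force (N) it stops when the force on the tool has changed by that much, and returns True; else False.
- manip.movej(angles): joint-space move.
- claw.let_go() and claw.gripper_close(squeeze=None): open the fingers fully, or close them until they stop; squeeze is the grip in N (None keeps the last).
- manip.pause(seconds).
- solver.inverse_kinematics(position, orientation): joint angles nearest the present ones, or None.
- optics.camera(name): name is "scene" or "top" or "wrist"; returns a dict with "pixels" (400x640x3 uint8, red, green, blue), "depth" (400x640 float32, m along the optical axis (not along the pixel's ray), 0 where there is no reading), "K" (3x3 intrinsics, pixels), "extrinsics" (4x4, takes a point from camera to world coordinates). Camera axes: x right, y down, z forward; pixel columns grow to the right and rows downward; lengths in m; the calibration is good to about 2 mm. The wrist camera is an equidistant fisheye: a pixel r from the principal point sees the ray r / f radians off the axis. A picture is of the moment at which its call begins.
A pose or a line that the arm cannot do raises manip.IKError and nothing moves.
- order.sign_off(): hands the job in, once; it reports no verdict.
Readings, each from a call of its own:
- get_time(): time.
- get_q(): joint angles.
- get_joint_vel(): joint speeds.
- get_joint_efforts(): joint torques, N m.
- get_eef_pos(): TCP position.
- get_orientation(): TCP orientation.
- get_force(): force on the tool from outside, world axes, zero at the start.
- get_ft_torque(): the same for the moment, N m.
- get_grip_width(): finger opening in m.
Only numpy, scipy, OpenCV 4.12 (cv2) and the standard library are available. Lean on these libraries where they do the work, as an engineer would, in place of code of your own. Each camera call takes 0.05 s, during which the arm holds its last target. There are 200 camera calls.

## Working session

There is one attempt and no reset: what is moved stays moved. The work goes in short steps, each a Python script; the robot and the scene stay as the last script left them, time stands still between calls to the robot, and variables do not carry over. Pictures are saved under pics/ and viewed, about 8 in all and at most 12, crops included, and the job is handed in when it is done.

```bash
mkdir -p pics; ls
python3 - <<'E'
from workcell import *
import cv2,numpy as np
for n in("top","scene"):
    c=optics.camera(n); cv2.imwrite(f"pics/{n}0.png",c["pixels"][:,:,::-1]); np.savez(f"pics/{n}0.npz",**c)
    print(n,c["K"].tolist(),c["extrinsics"].round(3).tolist())
print(get_time(),get_orientation(),get_grip_width())
E
```

```text
pics
top [[372.5072841144729, 0.0, 321.69843378360105], [0.0, 372.5072841144729, 204.13490374950007], [0.0, 0.0, 1.0]] [[0.019, -0.981, 0.191, 0.374], [-1.0, -0.016, 0.019, 0.039], [-0.015, -0.191, -0.981, 0.687], [0.0, 0.0, 0.0, 1.0]]
scene [[418.24848624493643, 0.0, 318.111501142913], [0.0, 418.24848624493643, 191.69477558182632], [0.0, 0.0, 1.0]] [[0.214, 0.616, -0.758, 1.076], [0.977, -0.146, 0.157, -0.059], [-0.014, -0.774, -0.633, 0.537], [0.0, 0.0, 0.0, 1.0]]
0.1 [ 1.68611379e-01  9.85682369e-01 -6.83559087e-04 -5.08263072e-05] 0.08503049348373051
```

View pics/top0.png

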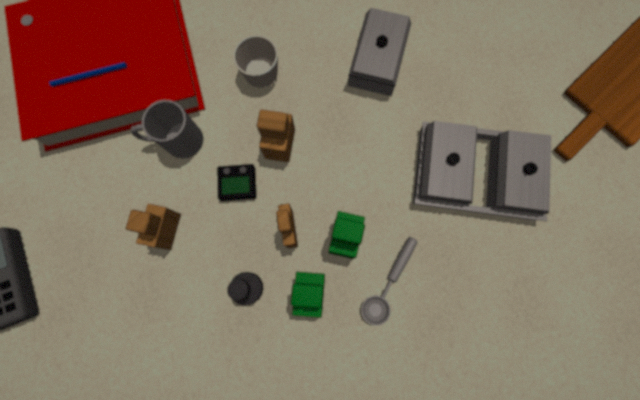

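View pics/scene0.png

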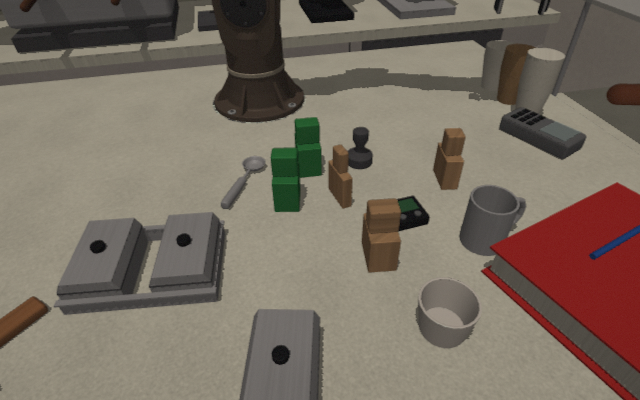

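Top view: three wooden blocks, at (276,135), (153,226) and (287,226, clearly the thin one). Two green look-alikes are at (347,235) and (308,295). The rail with two tins is around (485,170), with its gap at about (482,165), and a spare tin is at (380,50). I'll measure the grips and the gap from depth.

```bash
cat > h.py <<'E'
import numpy as np,cv2
def cloud(c):
    K=c["K"];d=c["depth"];v,u=np.mgrid[:400,:640]
    P=np.stack([(u-K[0,2])*d/K[0,0],(v-K[1,2])*d/K[1,1],d],-1)
    W=P@c["extrinsics"][:3,:3].T+c["extrinsics"][:3,3]; W[d==0]=np.nan
    return W
def rect(p):
    (c,s,a)=cv2.minAreaRect((p*1000).astype(np.float32)); return np.round(c,1),np.round(s,1),round(a,1)
E
python3 - <<'E'
from h import *
for n in("top","scene"):
    c=dict(np.load(f"pics/{n}0.npz"));W=cloud(c)
    print(n,"table z",np.nanmedian(W[...,2]))
    px=dict(A=(276,135),B=(153,226),C=(287,226)) if n=="top" else dict(A=(382,235),B=(450,160),C=(340,175))
    for k,(u,v) in px.items():
        m=np.zeros((400,640),bool);m[v-45:v+45,u-35:u+35]=1
        rgb=c["pixels"].astype(int); wood=(rgb[...,0]-rgb[...,2]>35)&(rgb[...,0]-rgb[...,1]>10)
        m&=wood
        t=W[m&(W[...,2]>.11)];b=W[m&(W[...,2]>.064)&(W[...,2]<.076)]; a=W[m&(W[...,2]>.005)&(W[...,2]<.125)]
        for nm,q in(("grip",t),("should",b),("all",a)): print(k,nm,len(q),np.nanmedian(q[:,2]).round(4),*rect(q[:,:2]))
W=cloud(dict(np.load("pics/top0.npz")))
for nm,(u0,u1,v0,v1) in dict(rail=(410,555,115,220)).items():
    S=W[v0:v1,u0:u1];z=S[...,2]
    for lo,hi in((.055,.064),(.022,.031),(.066,.074)):
        q=S[(z>lo)&(z<hi)];print(lo,len(q),np.median(q[:,2]),*rect(q[:,:2]))
    for u in ((415,482),(482,555)):
        S=W[115:220,u[0]:u[1]];z=S[...,2];q=S[(z>.056)&(z<.064)];print("tin",*rect(q[:,:2]))
im=cv2.imread("pics/top0.png");sc=cv2.imread("pics/scene0.png")
a=cv2.resize(im[90:270,110:320],None,fx=1.9,fy=1.9,interpolation=2);b=cv2.resize(sc[110:290,310:490],None,fx=1.9,fy=1.9,interpolation=2)
cv2.imwrite("pics/crop1.png",np.hstack([a,b]))
E
```

```text
top table z 0.001682081160711002
A grip 562 0.1157 [623.7 135. ] [47.8 33.8] 81.5
A should 371 0.0708 [623.5 135. ] [48.  69.3] 81.8
A all 1109 0.1111 [623.3 135. ] [48.  69.8] 81.8
B grip 460 0.1154 [453.2 337.2] [33.1 33.9] 78.3
B should 490 0.0707 [453.3 337.3] [34.2 70. ] 80.0
B all 1227 0.0722 [453.3 337.2] [34.5 70. ] 80.0
C grip 265 0.1155 [458.6 109.9] [33.8 19.7] 10.4
C should 222 0.0709 [458.7 109.8] [69.9 19.3] 10.4
C all 568 0.0941 [458.7 109.8] [70.  19.8] 10.2
scene table z 0.0017656029205296297
A grip 490 0.1157 [627.7 135.4] [46.1 33.7] 80.8
A should 449 0.0709 [627.2 135.3] [46.6 69.6] 82.2
A all 2103 0.0717 [578.3 136.9] [ 49.6 171.8] 87.0
B grip 190 0.1158 [456.3 337.1] [31.4 32.5] 80.9
B should 204 0.0708 [454.6 337.6] [32.4 72.5] 81.2
B all 1007 0.0713 [455.6 337.6] [32.5 74.2] 80.8
C grip 226 0.1154 [543.1 115.5] [194.6  19.5] 3.6
C should 173 0.0709 [515.5 116.1] [179.6  21.1] 6.0
C all 702 0.0819 [533.2 115.3] [214.3  23.1] 4.0
0.055 6701 0.061364213524673694 [ 570.2 -238.2] [210.2 137.1] 83.0
0.022 1099 0.02943721411508249 [ 570.2 -239.4] [233.7 159.1] 83.1
0.066 262 0.07110387158753706 [ 569.6 -239.6] [152.5  20.8] 83.1
tin [ 578.1 -174. ] [ 80.7 136.9] 83.1
tin [ 562.2 -302.9] [ 79.8 137.1] 83.0
```

View pics/crop1.png

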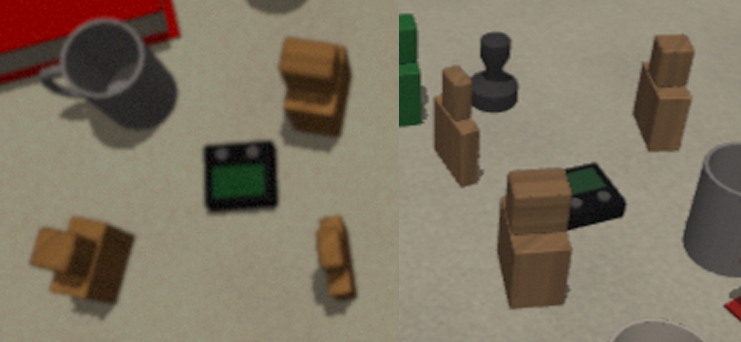

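The measurements are unambiguous: A (276,135) is 48 thick, so it is the thick block. B (153,226) is 34 x 70, the mid block, and C (287,226) is 20 thick, the thin one. The crop shows B as plain wood, upright and free-standing. Tin centre spacing is 130 mm less the 90 mm tin width, so the gap is about 40–41 mm and B is the one that fits. I'll pick B, jaws across its thickness.

```bash
cat >> h.py <<'E'
def qd(th):
    a=np.radians((th+90)/2); return [float(np.cos(a)),float(np.sin(a)),0.,0.]
E
python3 - <<'E'
from h import *
from workcell import *
B=[.4538,.3373];q=qd(80.3);G=[.5702,-.2385];qg=qd(83.05)
for p,o in((B+[.24],q),(B+[.082],q),(G+[.24],qg),(G+[.08],qg)):
    print(solver.inverse_kinematics(p,o))
manip.move_ptp(B+[.15],q)
manip.move_linear(B+[.082],feed=.12,until_force=8)
print(get_eef_pos(),get_time())
claw.gripper_close(squeeze=40)
print("w",get_grip_width(),get_eef_pos(),get_force(),get_time())
manip.move_linear(B+[.23],feed=.2)
print("w",get_grip_width(),get_force(),get_time())
manip.move_ptp(G+[.23],qg)
print(get_eef_pos(),get_time())
for n in("top","scene"):
    c=optics.camera(n); cv2.imwrite(f"pics/{n}1.png",c["pixels"][:,:,::-1]); np.savez(f"pics/{n}1.npz",**c)
E
```

```text
[-0.80062054  0.32946958  0.08894975  1.71449185 -0.03227065  1.09905287
  0.69973668]
[-0.77181753  0.50565649  0.05276226  1.88545795 -0.03742803  0.7514176
  0.70320675]
[-0.25917236  0.52172866  0.88145022  1.62669683 -0.42581994  1.19724002
  2.16501154]
[-0.04057321  0.62414121  0.52713939  1.780863   -0.40366554  0.84574212
  2.12622279]
[0.45395613 0.33785002 0.08245579] 2.175
w 0.03344025694877457 [0.45413176 0.3376034  0.0825222 ] [-0.80266461 -0.02487808  5.58282919] 2.7
w 0.03315719518030928 [-0.64477566 -0.30846914 -0.34783473] 3.5917
[ 0.57078459 -0.23701435  0.22985074] 5.7
```

Run:
```python
from h import *
a=cv2.imread("pics/top1.png")[60:260,380:600];b=cv2.imread("pics/scene1.png")[60:320,30:290]
cv2.imwrite("pics/crop2.png",np.hstack([cv2.resize(x,(400,400*x.shape[0]//x.shape[1]),interpolation=2)[:360] for x in(a,b)]))
for n in("top","scene"):
    c=dict(np.load(f"pics/{n}1.npz"));W=cloud(c)
    rgb=c["pixels"].astype(int); wood=(rgb[...,0]-rgb[...,2]>35)&(rgb[...,0]-rgb[...,1]>10)
    near=np.hypot(W[...,0]-.57,W[...,1]+.238)<.08
    q=W[wood&near]; print(n,len(q),"z",np.percentile(q[:,2],[1,50,99]).round(4))
    s=q[(abs(q[:,2]-np.nanmedian(q[:,2]))<.2)]; print(rect(s[:,:2]))
    Z=W[...,2]; sel=near|(np.hypot(W[...,0]-.57,W[...,1]+.238)<.13)
    for sg in(1,-1):
        d=(W[...,:2]-[.5702,-.2385])@np.array([np.cos(np.radians(83.05)),np.sin(np.radians(83.05))])
        t=W[sel&(Z>.056)&(Z<.064)&(sg*d>.02)]; print("tin",len(t),rect(t[:,:2]))
```

```text
top 1071 z [0.1634 0.2203 0.3142]
(array([ 552.3, -242.8]), array([84.8, 55.3]), 55.9)
tin 3258 (array([ 578.1, -173.7]), array([ 81.1, 137.4]), 82.9)
tin 1882 (array([ 543.4, -301.1]), array([79. , 99.2]), 83.0)
scene 1981 z [0.1518 0.2172 0.2633]
(array([ 592.1, -238.3]), array([33.9, 31.2]), 84.3)
tin 3097 (array([ 579.7, -172.8]), array([ 80. , 139.3]), 83.1)
tin 3232 (array([ 563.9, -302.3]), array([ 79.6, 139.1]), 82.5)
```

View pics/crop2.png

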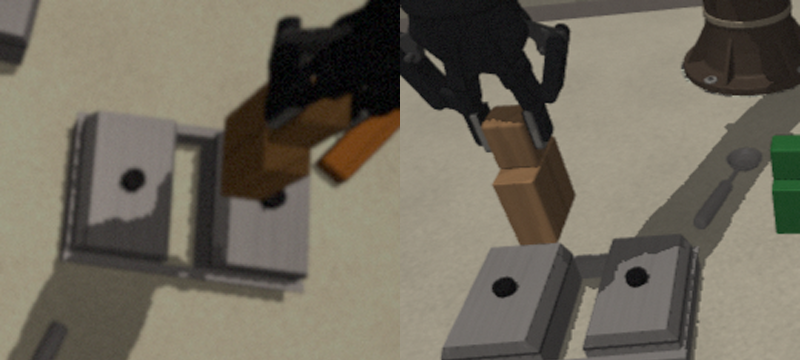

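The crop shows the block gripped and upright above the gap (scene-camera lean matches the vertical vanishing point). I'll check its tilt and centring relative to the gap numerically.

Run:
```python
from h import *
from workcell import *
print(get_eef_pos(),get_orientation())
c=dict(optics.camera("scene"));W=cloud(c)
rgb=c["pixels"].astype(int); wood=(rgb[...,0]-rgb[...,2]>35)&(rgb[...,0]-rgb[...,1]>10)
t=np.radians(-6.95);R=np.array([[np.cos(t),np.sin(t)],[-np.sin(t),np.cos(t)]])
P=W.copy();P[...,:2]=(W[...,:2]-[.571,-.238])@R.T
ok=wood&(np.abs(P[...,0])<.06)&(np.abs(P[...,1])<.05)&(P[...,2]>.14)&(P[...,2]<.29)
q=P[ok]
def fit(s,ax):
    o=[i for i in range(3) if i!=ax]; A=np.c_[s[:,o],np.ones(len(s))]
    for _ in range(3):
        k,*_r=np.linalg.lstsq(A,s[:,ax],rcond=None); r=abs(A@k-s[:,ax]);g=r<.003;A=A[g];s=s[g]
    print("axis",ax,"n",len(s),"slopes deg",np.degrees(np.arctan(k[:2])).round(2),"mean",s.mean(0).round(4))
b=q[q[:,2]<.212]
fit(b[b[:,0]>.028],0); 
side=b[(b[:,1]>.012)&(b[:,0]<.028)]; 
if len(side)>30: fit(side,1)
fit(q[abs(q[:,2]-.219)<.005],2)
e=b[b[:,0]>.028]
print("end face y' range",[np.percentile(e[(e[:,2]>lo)&(e[:,2]<lo+.015),1],[1,50,99]).round(4) for lo in(.155,.17,.185,.198)])
```

```text
[ 0.57069347 -0.23723324  0.22991292] [5.96906831e-02 9.98216888e-01 2.58114378e-04 1.04222166e-06]
axis 0 n 896 slopes deg [0.53 0.17] mean [0.0343 0.0022 0.1822]
axis 2 n 322 slopes deg [-5.58 -0.25] mean [0.0259 0.0025 0.218 ]
end face y' range [array([-0.0133,  0.0027,  0.0177]), array([-0.0135,  0.0022,  0.0182]), array([-0.0134,  0.0019,  0.0177]), array([-0.0132,  0.0018,  0.0178])]
```

Block is upright (end-face slope 0.2°) and yaw is within 0.5°. It sits about 1.7 mm off the gap centre in y. I'll correct that and insert under force guard.

Run:
```python
from h import *
from workcell import *
T=np.array([.5705,-.2389]);q=qd(83.05)
manip.move_linear([*T,.16],feed=.15,orientation=q)
manip.pause(.3)
e=get_eef_pos();print(e,get_force())
C=T+(T-np.array(e[:2]))
h=manip.move_linear([*C,.100],feed=.06,until_force=12); print(h,get_eef_pos(),get_force())
if not h:
    h=manip.move_linear([*C,.0815],feed=.04,until_force=10); print(h,get_eef_pos(),get_force(),get_ft_torque(),get_grip_width(),get_time())
c=optics.camera("scene"); cv2.imwrite("pics/scene2.png",c["pixels"][:,:,::-1][100:320,30:290].repeat(2,0).repeat(2,1))
```

```text
[ 0.57090095 -0.23904164  0.16080966] [ 0.58005866 -0.53902328 -1.64499247]
False [ 0.57040465 -0.23892768  0.10041542] [-0.07780432  0.52560641 -0.97682686]
True [ 0.5700624  -0.23842453  0.08227654] [ 0.43165672 -0.5022745   4.64255197] [ 0.09706116 -0.0246058  -0.04058646] 0.033303459582939385 8.3667
```

View pics/scene2.png

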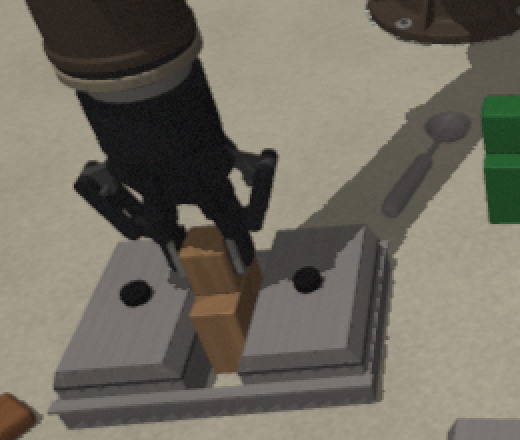

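The picture shows the block down in the gap, between the tins, at z consistent with the counter (TCP 0.0823, the same as at pick). Releasing and retreating.

Run:
```python
from h import *
from workcell import *
claw.let_go(); print(get_force(),get_grip_width())
e=get_eef_pos(); manip.move_linear([e[0],e[1],.25],feed=.15)
manip.move_ptp([.45,.0,.32],qd(80))
manip.pause(.3); print(get_time(),get_eef_pos())
ims=[]
for n in("top","scene"):
    c=optics.camera(n);W=cloud(c); im=c["pixels"][:,:,::-1]; ims.append(im[60:260,390:590] if n=="top" else im[110:310,30:230])
    rgb=c["pixels"].astype(int); wood=(rgb[...,0]-rgb[...,2]>35)&(rgb[...,0]-rgb[...,1]>10)
    t=np.radians(-6.95);R=np.array([[np.cos(t),np.sin(t)],[-np.sin(t),np.cos(t)]])
    P=W.copy();P[...,:2]=(W[...,:2]-[.571,-.238])@R.T
    ok=wood&(np.abs(P[...,0])<.07)&(np.abs(P[...,1])<.05)
    for lo,hi in((.108,.122),(.064,.077)):
        s=P[ok&(P[...,2]>lo)&(P[...,2]<hi)]; print(n,len(s),np.median(s[:,2]),s[:,2].std(),rect(s[:,:2]))
    for nm,p in(("thick",(.6237,.135)),("thin",(.4586,.1099))):
        s=W[wood&(np.hypot(W[...,0]-p[0],W[...,1]-p[1])<.05)]; print(nm,np.nanpercentile(s[:,2],98),rect(s[s[:,2]>.11][:,:2]) if len(s) else 0)
cv2.imwrite("pics/fin.png",np.hstack([cv2.resize(x,(400,400),interpolation=2) for x in ims]))
```

```text
[-0.32253848 -0.51233937 -0.44961738] 0.08524604272404913
11.6083 [ 0.4502562  -0.00063217  0.31971611]
top 142 0.11575453250022738 0.0020599563931178472 (array([-13.8,  -7.8]), array([15.6, 32.7]), 41.2)
top 192 0.07121883814376301 0.0016147255223003232 (array([-28.,  -2.]), array([30.2, 19.8]), 89.6)
thick 0.11749230898083843 (array([623.6, 135.2]), array([47.9, 34. ]), 82.2)
thin 0.11688716614072658 (array([458.7, 110.1]), array([33.7, 19.9]), 10.6)
scene 391 0.11570623392176083 0.0021173198940483326 (array([1. , 1.3]), array([33.2, 32. ]), 0.1)
scene 327 0.07082180035857966 0.0022663514132728576 (array([1.8, 1.3]), array([33.3, 68.7]), 90.0)
thick 0.11689955272718364 (array([627.1, 135.4]), array([46.1, 33.8]), 80.5)
thin 0.1169147470500452 (array([462.4, 110. ]), array([32.7, 17.4]), 14.0)
```

View pics/fin.png

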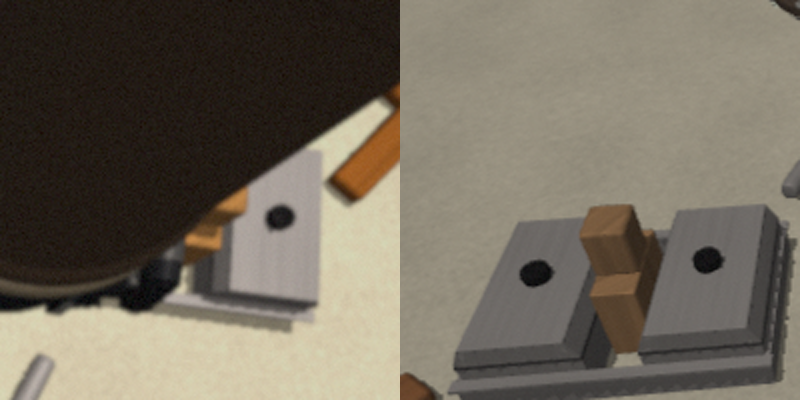

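The scene view shows the block seated upright and lengthwise in the gap. Its top is at 0.1157 m, the same reading as when it stood on the counter. The top view is partly hidden by the arm.

```bash
python3 -c "
from workcell import *
order.sign_off(); print(get_time())"
```

```text
the job is handed in; nothing more can be done
the job is handed in; nothing more can be done
```

The middle block is in the gap between the two tins, upright, lengthwise and down on the counter. I handed the job in just after 11.6 s on the robot's clock. I picked it because it measured 34 x 70 mm against a gap of about 41 mm; the other two measured 20 and 48 mm thick.

**Seating:** in the scene camera, after release, its top was at 115.7 mm and its shoulder at 70.8 mm, the same heights as when it stood on the counter. It was lined up with the gap to within about 0.1° and centred across it to about 1 mm.

**Other blocks:** the thin and thick blocks are still upright where they started. I did not touch the green look-alikes.

**Checks that fell short:** in the last check the arm partly hid the seated block from the top camera. That view confirmed only its heights, so the final position and alignment come from the scene camera alone. The two cameras differed by up to about 4 mm in x, and I used averaged or scene-camera values for the insertion.

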